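# Close the clamp on a cigar mould

### The arm

A 7-joint arm with a two-finger parallel gripper is mounted at the origin on the work surface. World frame = base frame: x ahead of the robot, y to its left, z up, the work surface at z = 0. Lengths are in mm, angles in rad, forces in N, time in s.
With the tool pointing down it reaches from about 400 to 875 mm from the base axis. Payload 4.4 kg.
Tool frame: the origin (TCP) lies midway between the tips of the shut fingers; the grasp point (between the pads) lies 19 mm behind it; x points along the fingers, z is the direction in which the jaws open and shut, and the axes are right-handed (so a half turn about x gives the same grasp; the last joint's range is limited). The gripper opens to 85 mm and grips with 20 to 120 N. Pads are 22 mm wide; open, the fingers measure 114 mm over their backs; the gripper's body (76 mm by 85 mm) begins 54 mm behind the grasp point. The pads swing forward as they close: fully open they stand 13 mm farther back than shut.
Start: joints at [1.273, 0.628, 0.038, 1.517, -0.027, 0.996, -0.02], TCP at [149.352, -632.623, 210.113] pointing down, gripper open.
Joint ranges: [-3.06, 3.06], [-0.37, 2.12], [-1.25, 1.32], [0.18, 2.47], [-1.1, 4.24], [0.23, 1.98], [-2.94, 2.94]. Speed limits (rad/s): [2.57, 2.57, 3.14, 3.14, 3.14, 3.14, 3.14].

### API

Orientations are given as [roll, pitch, yaw] about the fixed x, y, z axes, in that order (R = Rz(yaw) Ry(pitch) Rx(roll)).
In Python, from cell import ctrl gives the robot as it stands. The module is installed in compiled form; this text tells all that it offers.
- The arm moves only by the tool servo_tool, never from a script. Its argument "rows" is a list of rows, each an object of numbers: "dx", "dy", "dz": the shift along the tool's x, y, z in units of 750 mm (1.0 is 750 mm); "wx", "wy", "wz": the turn, a rotation vector about the tool's x, y, z in units of 6 degrees (1.0 is 6 degrees); "fingers": the closure, from 0 (fully open) to 1 (shut). In form: [{"dx": .., "dy": .., "dz": .., "wx": .., "wy": .., "wz": .., "fingers": ..}, ...]. A call has 1 to 5 rows; each row shifts and turns the commanded pose from where the row before left it, along the tool's axes as they then stand; what a row does not reach is not made up. A row lasts 1/8 s, in which the tool goes at most 62.5 mm and 10.7 degrees, less where a joint would pass 70% of its speed; a pose out of reach is approached as far as the arm can. A call with a number of a shift or a turn outside -1 to 1 is refused whole. A call with a gripper value outside its range is refused whole. The fingers move at their own pace and stop on an object; the grip force is fixed at half the most. Time passes only in rows, so rows that do not move let the fingers close. It gives the time, the measured TCP pose, the force and the opening at its end, in the units of the state.
- ctrl.read_state(): the state, without advancing time (a new reading comes with each control period).
- ctrl.get_image(name): name is "side" or "top"; returns the picture (480x640x3 uint8, red, green, blue); there is no depth.
- ctrl.camera_info(name): a dict with "fovy" (degrees; the focal length in pixels is half the picture's height over the tangent of half this angle, whatever the lens; pixels are square), "cx", "cy" (the principal point, pixels), "R" (3x3) and "t" (3): a world point X has camera coordinates R X + t. Camera axes: x right, y down, z forward; pixel columns grow to the right and rows downward; lengths in mm; the calibration is good to about 2 mm. A picture is of the moment at which its call begins. camera_info takes no time and is no camera call.
- ctrl.finish_job(): hands the job in, once; it reports no verdict.
Trained networks look in the newest picture that a camera, given by its name, has taken for a name from the list of things; names that differ only in an ending like _2 or _b are one class to them, and where a whole thing is asked for, a point or a joint stands for the part that bears it (a point fixed in the world has none). Each returns a list of dicts, best first, with "conf" (0 to 1); they miss things now and then, are a little off and sometimes report something else, mostly with a low value. They report only what shows in the picture. A call takes as long as a camera call.
- ctrl.search_frame(label, camera): "extent" ([centre column, centre row, width, height] in pixels, round what is visible of it).
- ctrl.silhouettes(label, camera): "region" (480x640 bool, what is visible of it) and "extent" ([centre column, centre row, width, height] in pixels, round what is visible of it).
- ctrl.mark_of(label, camera): "point" ([column, row] in pixels: a listed point, or the origin of a listed thing).
The state is a dict: "clock": time; "qpos": joint angles; "qd": joint speeds; "tau": joint torques, N m; "eef_pos": TCP position; "tool_rot": TCP orientation; "force": force on the tool from outside, world axes, zero at the start; "torque": the same for the moment, N m; "width": finger opening in mm.
Only numpy, scipy, OpenCV 4.12 (cv2) and the standard library are available. Lean on these libraries where they do the work, as an engineer would, in place of code of your own. Each camera call takes 0.05 s, during which the arm holds its last target.

### The job

Close the clamp on the cigar mould: with the back of a finger, push the steel strap round over the mould until it is fully home against its stop at the stud, and only then push the red cam lever all the way down. Only push: do not grasp or lift anything, keep the mould seated between its cleats, and leave everything else on the table where it is.

Things in the scene. Friction and masses are not known exactly. Their poses are not given: they have to be found in the camera images.
- clamp: The clamp, fixed to the table: a pale wooden board 280 (x) x 250 (y) x 18 mm thick with a steel pivot post, a thin steel stud and low cleats that hold the mould. Origin: centre of the board's underside, on the table; z up. In this frame the strap's vertical pivot axis is at (0, -90) mm, the stud at (0, +90) mm.
- strap (a joint): Angle (rad) of the steel strap about the vertical pivot post. 0 = home, at a hard stop: it lies along the clamp's +y across the mould, its end hook round the stud. Grows counter-clockwise from above as it opens (at 1.57 it points along the clamp's -x). Stiff pivot, about 0.1 N m: it stays where it is left.
- strap_middle (a point): Point inside the steel strap's bar at mid-height (96 mm above the table), on its centre line, 110 mm from the pivot. Bar: 22 mm wide, 205 mm long from the pivot, from 87 to 105 mm above the table, so 19 mm above the mould's top (a rubber foot, 20 mm across, hangs below it 90 mm from the pivot).
- lever (a joint): Angle (rad) of the red cam lever on top of the stud, about a pin parallel to the clamp's x, 122 mm above the table at (0, +90) mm in the clamp's frame. 0 = upright; it folds outward to the clamp's +y; 1.5 = hard stop, almost level: fully down. Stiff, about 0.25 N m: it stays where it is left.
- lever_tip (a point): Middle of the free end of the red lever, 90 mm from its pin. The red handle is 24 mm wide (along the clamp's x), 10 mm thick, and spans 26 to 90 mm from the pin; two dark cam discs, reaching 17 mm, surround the pin.
- mould: Closed cigar mould, red-brown lower half and dark wooden upper half, 220 (x) x 120 (y) x 50 mm, loose between the cleats on the board. Origin: centre of its underside, 18 mm above the table; top 68 mm above the table.
- paste_jar: Bystander, loose: amber glass jar with a brass cap, 52 mm across, 65 tall, beside the clamp (mm). Origin: centre of its underside.
- bundle: Bystander, loose: bundle of five brown cigars, 120 long, 54 wide, 34 tall, beside the clamp (mm). Origin: centre of its underside.
- gauge: Bystander, loose: flat pale wooden plate with three holes, 110 x 50 x 12, beside the clamp (mm). Origin: centre of its underside.
- half_mould: Bystander, loose: empty red-brown grooved half mould, 200 x 100 x 26, on the table (mm). Origin: centre of its underside.
- cup: Bystander, loose: white mug, 76 mm across, 85 tall (mm). Origin: centre of its underside.
- tray: Bystander, loose: empty pale wooden tray, 160 x 110 x 40 (mm). Origin: centre of its underside.
- weight: Bystander, loose: brass cylinder, 56 mm across, 50 tall (mm). Origin: centre of its underside.

How it is judged:
By the outcome, as a careful person would: the job done as asked, in the order asked, and still so for the second after the job is handed in, with the robot touching nothing.
It also fails if it takes over 50 s, if anything falls off the work surface, if the arm or the gripper's body presses on something with over 40 N, if the wrist force passes 120 N, or if a joint passes its speed limit or range.

## Working session

There is one attempt and no reset: what is moved stays moved. The work goes in short steps, Python scripts to look and compute and a tool call to move; the robot and the scene stay as the last step left them, time stands still between calls to the robot, and variables do not carry over. Pictures are saved under pics/ and viewed, and the job is handed in when it is done.

Besides the shell and the picture viewer there is one more tool, called after "Call:" in YAML: its name, and indented under it one key for each argument. servo_tool: Moves the arm, as the interface text tells. Its arguments: {"type":"object","properties":{"rows":{"type":"array"}},"required":["rows"]}

```bash
mkdir -p pics; python3 - <<'E'
from cell import ctrl
import cv2,json
print(ctrl.read_state())
for n in("side","top"):
    cv2.imwrite(f"pics/{n}0.png",ctrl.get_image(n)[:,:,::-1])
    print(n,ctrl.camera_info(n))
    for l in["clamp","strap_middle","lever_tip","mould","paste_jar","bundle","gauge","half_mould","cup","tray","weight"]:
        r=ctrl.mark_of(l,n)
        print(l,[(a["point"],round(a["conf"],2)) for a in r[:2]])
print(ctrl.read_state()["clock"])
E
```

```text
{'clock': 0.0, 'qpos': array([ 1.27319318,  0.6293289 ,  0.03843478,  1.51836945, -0.02701028,
        0.99633688, -0.02002822]), 'qd': array([ 1.49057679e-03,  1.47527939e-03, -1.84448446e-03,  3.15642701e-05,
       -7.01993332e-04,  1.71885352e-03,  4.03200810e-04]), 'tau': array([ 5.31376863e-04, -5.63404298e+01,  1.22627847e+00, -1.93446511e+01,
        1.10204582e-02,  1.03739515e-02,  5.75221918e-06]), 'eef_pos': array([ 149.20512207, -631.94606572,  209.19972272]), 'tool_rot': array([-3.13532438,  1.56887141,  1.8088397 ]), 'force': array([ 0.23563689, -0.02343722, -0.99787433]), 'torque': array([-0.0498367 , -0.01960846,  0.0317085 ]), 'width': 85.57889085436065}
side {'fovy': 43.145404084842205, 'cx': 317.2286615656328, 'cy': 246.60994693180453, 'R': array([[ 0.98124321, -0.19276858, -0.00142888],
       [-0.12502516, -0.63073433, -0.7658609 ],
       [ 0.14673268,  0.75167445, -0.64300469]]), 't': array([-581.31461396,  169.61746525, 1336.5321231 ])}
clamp [([309.2, 308.8], 0.83)]
strap_middle [([276.3, 297.5], 0.59)]
lever_tip [([283.1, 210.3], 0.75)]
mould [([310.7, 301.
[... 239 characters left out ...]
8.3, 442.9], 0.76)]
top {'fovy': 54.64231657302541, 'cx': 324.0486437633527, 'cy': 236.66112225309774, 'R': array([[ 0.02191695, -0.99975583, -0.002814  ],
       [-0.99469795, -0.02152302, -0.10056214],
       [ 0.10047702,  0.00500309, -0.9949268 ]]), 't': array([  -5.1990761 ,  605.70376457, 1423.53604615])}
clamp []
strap_middle [([361.5, 271.7], 0.91)]
lever_tip [([313.5, 261.8], 0.58)]
mould [([343.9, 255.7], 0.89)]
paste_jar [([283.3, 244.5], 0.73), ([198.4, 215.3], 0.48)]
bundle [([388.7, 213.6], 0.98)]
gauge [([301.5, 294.7], 0.6)]
half_mould [([181.8, 271.4], 0.92)]
cup [([198.5, 215.0], 0.68)]
tray [([345.5, 253.4], 0.75), ([467.4, 287.4], 0.7)]
weight [([460.1, 227.4], 0.83)]
1.2
```

```bash
python3 - <<'E'
import cv2
a=cv2.imread("pics/side0.png")[150:480,140:500]; cv2.imwrite("pics/sidec.png",cv2.resize(a,None,fx=1.8,fy=1.8,interpolation=cv2.INTER_CUBIC))
a=cv2.imread("pics/top0.png")[150:350,240:440]; cv2.imwrite("pics/topc.png",cv2.resize(a,None,fx=3,fy=3,interpolation=cv2.INTER_CUBIC))
E
```

```text
(no output)
```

View pics/sidec.png

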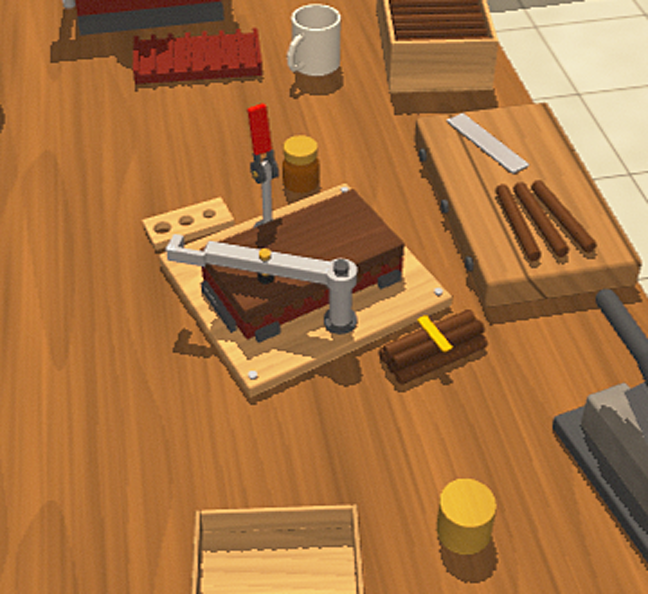

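View pics/topc.png

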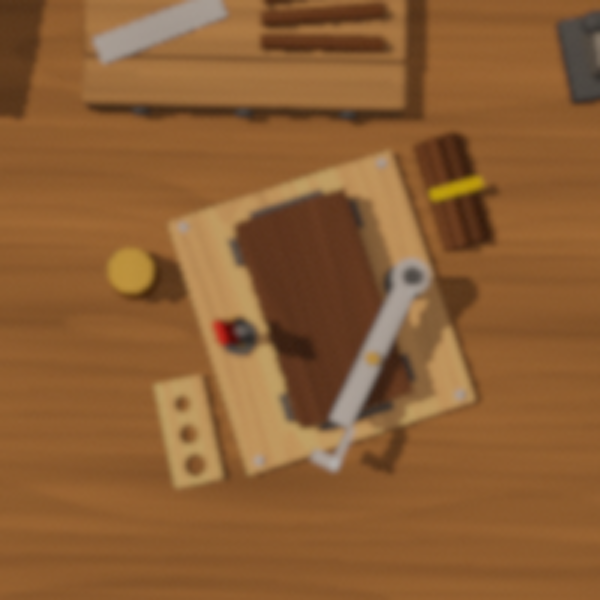

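View pics/top0.png

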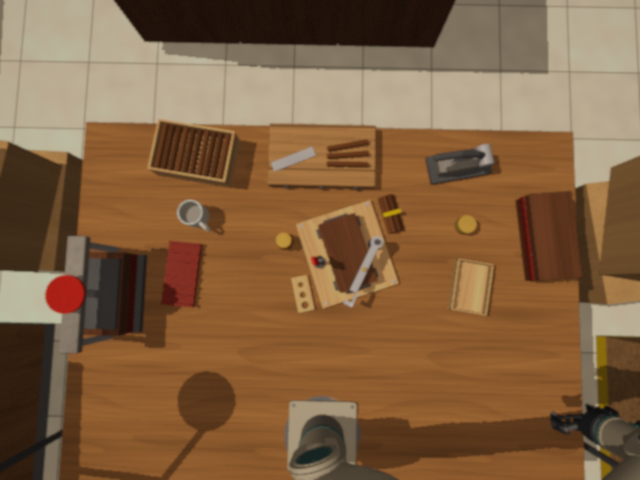

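```bash
cat > h.py <<'E'
import numpy as np
from cell import ctrl
def K(n):
    c=ctrl.camera_info(n); f=240/np.tan(np.radians(c["fovy"])/2); return c,f
def bp(n,p,z):
    c,f=K(n); d=np.array([(p[0]-c["cx"])/f,(p[1]-c["cy"])/f,1]); R=np.array(c["R"]);o=-R.T@c["t"];d=R.T@d
    return (o+d*(z-o[2])/d[2])
def pr(n,X):
    c,f=K(n); q=np.array(c["R"])@X+c["t"]; return np.array([c["cx"]+f*q[0]/q[2],c["cy"]+f*q[1]/q[2]])
def tri(a,b):
    A=[];B=[]
    for n,p in(("side",a),("top",b)):
        c,f=K(n);R=np.array(c["R"]);t=c["t"]
        for i,(u,c0) in enumerate(((p[0],c["cx"]),(p[1],c["cy"]))):
            k=(u-c0)/f; A.append(k*R[2]-R[i]);B.append(t[i]-k*t[2])
    s=np.linalg.lstsq(np.array(A),np.array(B),rcond=None); return s[0]
E
python3 - <<'E'
from h import *
np.set_printoptions(precision=1,suppress=True)
C=[(170,222),(392,152),(475,400),(248,475)]
W=np.array([bp("top",(240+u/3,150+v/3),18) for u,v in C]);print(W,W.mean(0))
for u,v in[(184,227),(382,162),(460,394),(259,461)]: print("bolt",bp("top",(240+u/3,150+v/3),18))
for s in[(345,188),(438,292),(252,375)]: print("sbolt",bp("side",(140+s[0]/1.8,150+s[1]/1.8),18))
def T(u,v):return (240+u/3,150+v/3)
print("pivot",bp("top",T(412,275),107),bp("side",(140+341/1.8,150+267/1.8),107))
print("hook end",bp("top",T(316,460),96), bp("side",(140+168/1.8,150+250/1.8),96))
print("strapmid",tri((276.3,297.5),(361.5,271.7)),"tip",tri((283.1,210.3),(313.5,261.8)))
for k,a,b in[("jar",(307.7,249),(283.3,244.5)),("bundle",(381.9,345.8),(388.7,213.6)),("gauge",(245.1,273.9),(301.5,294.7)),("mould",(310.7,301),(343.9,255.7))]:print(k,tri(a,b))
print("pin",bp("top",T(240,336),122),bp("side",(140+264/1.8,150+167/1.8),122))
# fit
from scipy.optimize import least_squares
L=np.array([(-140,125),(140,125),(140,-125),(-140,-125)])
# image corners: left-top ->?
best=None
for s in range(4):
    def f(p):
        c,q=np.cos(p[2]),np.sin(p[2]);return ((L@np.array([[c,q],[-q,c]])+p[:2])-W[[ (i+s)%4 for i in range(4)],:2]).ravel()
    for y0 in(0.3,):
        r=least_squares(f,[600,0,y0]);print(s,r.x,r.cost)
E
```

```text
[[ 645.3   95.6   18. ]
 [ 725.2 -137.7   18. ]
 [ 465.5 -227.2   18. ]
 [ 383.     7.4   18. ]] [554.7 -65.4  18. ]
bolt [640.3  80.7  18. ]
bolt [ 714.2 -127.2   18. ]
bolt [ 471.3 -211.5   18. ]
bolt [397.6  -3.6  18. ]
sbolt [645.9  88.6  18. ]
sbolt [ 716.4 -124.    18. ]
sbolt [ 474.2 -208.2   18. ]
pivot [ 586.5 -150.4  107. ] [ 589.4 -146.   107. ]
hook end [403.1 -59.3  96. ] [398.6 -68.2  96. ]
strapmid [ 490.9 -105.6   90.1] tip [521.4  34.1 209.7]
jar [587.6 136.5   4.3]
bundle [ 690.9 -198.7   -3.7]
gauge [427.2  74.8   4.5]
mould [557.2 -56.8  16.3]
pin [521.9  17.7 122. ] [528.7  29.6 122. ]
0 [554.7 -65.4  -1.2] 857.4056598299384
1 [554.7 -65.4  -2.8] 13.486679849733502
2 [554.7 -65.4   1.9] 857.405659829941
3 [554.7 -65.4   0.3] 13.486679849886277
```

```bash
cat >> h.py <<'E'
from scipy.spatial.transform import Rotation as Ro
YAW=0.335; CEN=np.array([556,-63.5,0.])
RC=Ro.from_euler('z',YAW).as_matrix()
def c2w(p): return RC@np.array(p,float)+CEN
def Rt():
    s=ctrl.read_state(); return s["eef_pos"],Ro.from_euler('xyz',s["tool_rot"]).as_matrix(),s
def delta(target, zdir=None):
    p,R,s=Rt(); d=R.T@(np.array(target)-p)
    print("pos",p.round(1),"F",s["force"].round(2),"t",round(s["clock"],2),"w",round(s["width"],1))
    print("tool d mm",d.round(1),"units",(d/750).round(4))
    print("R cols x,y,z",R.T.round(3).tolist())
    if zdir is not None:
        for sg in(1,-1):
            z=np.array([*zdir,0.])*sg; z/=np.linalg.norm(z); x=np.array([0,0,-1.]); Rn=np.column_stack([x,np.cross(z,x),z])
            print("turn units",sg,(np.degrees(Ro.from_matrix(R.T@Rn).as_rotvec())/6).round(3))
E
python3 - <<'E'
from h import *
th=0.79
def strap(th,r,off,z): # off to open side
    return c2w([-r*np.sin(th)-off*np.cos(th), -90+r*np.cos(th)-off*np.sin(th), z])
n=RC@np.array([np.cos(th),np.sin(th),0])
print("start",strap(th,110,50,210),"push dir",n)
delta(strap(th,110,50,150),n[:2])
E
```

```text
start [ 464.7809641  -146.18089072  210.        ] push dir [0.43117652 0.90226759 0.        ]
pos [ 149.3 -632.6  210.1] F [-0.37 -0.09 -0.19] t 1.2 w 85.5
tool d mm [  60.1  418.7 -401. ] units [ 0.0802  0.5583 -0.5347]
R cols x,y,z [[0.0, 0.0, -1.0], [0.973, 0.23, 0.0], [0.23, -0.973, -0.0]]
turn units 1 [-23.53   0.    -0.  ]
turn units -1 [ 6.47 -0.   -0.  ]
```

Call:
servo_tool:
  rows:
    - {"dy": 0.056, "dz": -0.0535, "fingers": 1}
    - {"dy": 0.056, "dz": -0.0535, "fingers": 1}
    - {"dy": 0.056, "dz": -0.0535, "fingers": 1}
    - {"dy": 0.056, "dz": -0.0535, "fingers": 1}
    - {"dy": 0.056, "dz": -0.0535, "fingers": 1}

```text
schema error: expected keys dx, dy, dz, wx, wy, wz, fingers
```

Call:
servo_tool:
  rows:
    - {"dy": 0.056, "dz": -0.0535, "fingers": 1}
    - {"dy": 0.056, "dz": -0.0535, "fingers": 1}
    - {"dy": 0.056, "dz": -0.0535, "fingers": 1}
    - {"dy": 0.056, "dz": -0.0535, "fingers": 1}
    - {"dy": 0.054, "dz": -0.0535, "fingers": 1}

```text
schema error: expected keys dx, dy, dz, wx, wy, wz, fingers
```

Call:
servo_tool:
  rows:
    - {"wx": 1, "fingers": 1}
    - {"wx": 1, "fingers": 1}
    - {"wx": 1, "fingers": 1}
    - {"wx": 1, "fingers": 1}
    - {"wx": 1, "fingers": 1}

```text
schema error: expected keys dx, dy, dz, wx, wy, wz, fingers
```

Call:
servo_tool:
  rows:
    - {"wx": 1, "fingers": 1}
    - {"wx": 0.47, "fingers": 1}
    - {"fingers": 1}

```text
schema error: expected keys dx, dy, dz, wx, wy, wz, fingers
```

```bash
cat >> h.py <<'E'
def strap(th,r,off,z):
    return c2w([-r*np.sin(th)-off*np.cos(th), -90+r*np.cos(th)-off*np.sin(th), z])
def zd(th): n=RC@np.array([np.cos(th),np.sin(th),0]); return n[:2]
E
python3 - <<'E'
from h import *
delta(strap(.79,115,42,84),zd(.79))
print(ctrl.read_state()["qpos"].round(2))
E
```

```text
pos [ 149.3 -632.6  210.1] F [-0.37 -0.09 -0.19] t 1.2 w 85.5
tool d mm [ 126.1  419.8 -410.4] units [ 0.1682  0.5598 -0.5471]
R cols x,y,z [[0.0, 0.0, -1.0], [0.973, 0.23, 0.0], [0.23, -0.973, -0.0]]
turn units 1 [-23.53   0.    -0.  ]
turn units -1 [ 6.47 -0.   -0.  ]
[ 1.27  0.63  0.04  1.52 -0.03  1.   -0.02]
```

All keys are needed in each row.

Call:
servo_tool:
  rows:
    - {"dx": 0, "dy": 0.056, "dz": -0.0535, "wx": 0, "wy": 0, "wz": 0, "fingers": 1}
    - {"dx": 0, "dy": 0.056, "dz": -0.0535, "wx": 0, "wy": 0, "wz": 0, "fingers": 1}
    - {"dx": 0, "dy": 0.056, "dz": -0.0535, "wx": 0, "wy": 0, "wz": 0, "fingers": 1}
    - {"dx": 0, "dy": 0.056, "dz": -0.0535, "wx": 0, "wy": 0, "wz": 0, "fingers": 1}
    - {"dx": 0, "dy": 0.056, "dz": -0.0535, "wx": 0, "wy": 0, "wz": 0, "fingers": 1}

```text
clock: 1.82
eef_pos: [308.7, -387.7, 210.4]
tool_rot: [0.69, 1.57, -0.649]
force: [0.5, 0.0, 0.2]
width: -0.3
```

Call:
servo_tool:
  rows:
    - {"dx": 0, "dy": 0.056, "dz": -0.0535, "wx": 0, "wy": 0, "wz": 0, "fingers": 1}
    - {"dx": 0, "dy": 0.056, "dz": -0.0535, "wx": 0, "wy": 0, "wz": 0, "fingers": 1}
    - {"dx": 0, "dy": 0.056, "dz": -0.0535, "wx": 0, "wy": 0, "wz": 0, "fingers": 1}
    - {"dx": 0, "dy": 0.056, "dz": -0.0535, "wx": 0, "wy": 0, "wz": 0, "fingers": 1}
    - {"dx": 0, "dy": 0.054, "dz": -0.0535, "wx": 0, "wy": 0, "wz": 0, "fingers": 1}

```text
clock: 2.45
eef_pos: [465.7, -144.4, 210.5]
tool_rot: [1.017, 1.57, -0.322]
force: [0.5, -0.3, -0.1]
width: 0.3
```

Call:
servo_tool:
  rows:
    - {"dx": 0, "dy": 0, "dz": 0, "wx": 1, "wy": 0, "wz": 0, "fingers": 1}
    - {"dx": 0, "dy": 0, "dz": 0, "wx": 1, "wy": 0, "wz": 0, "fingers": 1}
    - {"dx": 0, "dy": 0, "dz": 0, "wx": 1, "wy": 0, "wz": 0, "fingers": 1}
    - {"dx": 0, "dy": 0, "dz": 0, "wx": 1, "wy": 0, "wz": 0, "fingers": 1}
    - {"dx": 0, "dy": 0, "dz": 0, "wx": 1, "wy": 0, "wz": 0, "fingers": 1}

```text
clock: 3.08
eef_pos: [464.6, -145.9, 210.3]
tool_rot: [1.691, 1.57, -0.175]
force: [0.3, 0.1, -0.5]
width: 0.1
```

Call:
servo_tool:
  rows:
    - {"dx": 0, "dy": 0, "dz": 0, "wx": 1, "wy": 0, "wz": 0, "fingers": 1}
    - {"dx": 0, "dy": 0, "dz": 0, "wx": 0.47, "wy": 0, "wz": 0, "fingers": 1}
    - {"dx": 0, "dy": 0, "dz": 0, "wx": 0, "wy": 0, "wz": 0, "fingers": 1}

```text
clock: 3.45
eef_pos: [464.6, -145.9, 210.2]
tool_rot: [1.595, 1.57, -0.42]
force: [0.7, 0.4, 0.0]
width: -0.1
```

```bash
python3 - <<'E'
from h import *
delta(strap(.79,115,42,84),zd(.79))
print(ctrl.read_state()["qpos"].round(2))
E
```

```text
pos [ 464.6 -145.9  210.2] F [0.65 0.39 0.04] t 3.45 w -0.1
tool d mm [126.2  -4.8  -7.9] units [ 0.1683 -0.0063 -0.0105]
R cols x,y,z [[0.0, -0.0, -1.0], [0.903, -0.431, 0.0], [-0.431, -0.903, -0.0]]
turn units 1 [-2.9993e+01  5.0000e-03 -0.0000e+00]
turn units -1 [ 0.007 -0.    -0.003]
[ 0.13  0.4   0.17  1.96 -0.09  0.78 -1.67]
```

Call:
servo_tool:
  rows:
    - {"dx": 0.06, "dy": 0, "dz": 0, "wx": 0, "wy": 0, "wz": 0, "fingers": 1}
    - {"dx": 0.06, "dy": 0, "dz": 0, "wx": 0, "wy": 0, "wz": 0, "fingers": 1}
    - {"dx": 0.048, "dy": 0, "dz": 0, "wx": 0, "wy": 0, "wz": 0, "fingers": 1}
    - {"dx": 0, "dy": 0, "dz": 0, "wx": 0, "wy": 0, "wz": 0, "fingers": 1}

```text
clock: 3.95
eef_pos: [462.6, -145.4, 82.3]
tool_rot: [-1.421, 1.565, 2.846]
force: [-0.4, 0.5, 0.5]
width: -0.1
```

```bash
cat > look.py <<'E'
import sys,cv2
from cell import ctrl
k=sys.argv[1]
a=ctrl.get_image("side")[:,:,::-1][150:400,180:480]; cv2.imwrite(f"pics/s{k}.png",cv2.resize(a,None,fx=2.4,fy=2.4,interpolation=cv2.INTER_CUBIC))
if len(sys.argv)>2:
    a=ctrl.get_image("top")[:,:,::-1][170:330,240:440]; cv2.imwrite(f"pics/t{k}.png",cv2.resize(a,None,fx=3,fy=3,interpolation=cv2.INTER_CUBIC))
E
python3 look.py 1 t; python3 -c "
from h import *
delta(strap(.79,115,26,84),zd(.79))"
```

```text
pos [ 465.  -146.2   84.8] F [ 0.14 -0.34  0.37] t 4.05 w -0.4
tool d mm [  0.8  -5.2 -23.9] units [ 0.0011 -0.007  -0.0319]
R cols x,y,z [[0.001, -0.0, -1.0], [0.902, -0.431, 0.001], [-0.431, -0.902, -0.0]]
turn units 1 [-2.9997e+01  1.1000e-02 -3.0000e-03]
turn units -1 [ 0.003 -0.002 -0.007]
```

View pics/s1.png

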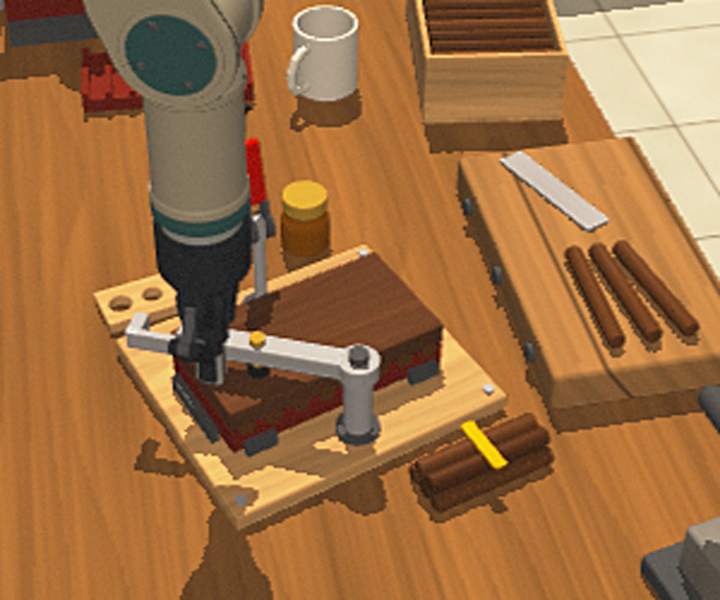

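View pics/t1.png

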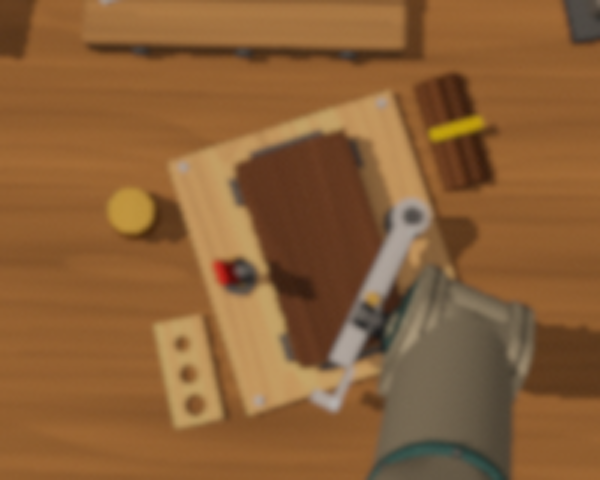

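Call:
servo_tool:
  rows:
    - {"dx": 0, "dy": -0.007, "dz": -0.018, "wx": 0, "wy": 0, "wz": 0, "fingers": 1}
    - {"dx": 0, "dy": 0, "dz": -0.006, "wx": 0, "wy": 0, "wz": 0, "fingers": 1}
    - {"dx": 0, "dy": 0, "dz": -0.004, "wx": 0, "wy": 0, "wz": 0, "fingers": 1}

```text
clock: 4.42
eef_pos: [469.6, -124.0, 84.9]
tool_rot: [1.931, 1.569, -0.084]
force: [0.1, 0.1, 0.5]
width: -0.3
```

Call:
servo_tool:
  rows:
    - {"dx": 0, "dy": 0, "dz": -0.004, "wx": 0, "wy": 0, "wz": 0, "fingers": 1}
    - {"dx": 0, "dy": 0, "dz": -0.004, "wx": 0, "wy": 0, "wz": 0, "fingers": 1}

```text
clock: 4.68
eef_pos: [471.5, -119.3, 84.2]
tool_rot: [1.477, 1.571, -0.54]
force: [0.1, 0.5, 0.4]
width: 0.0
```

```bash
python3 look.py 2 t; python3 -c "
from h import *
delta(strap(.79,115,26,84),zd(.79))"
```

```text
pos [ 471.6 -119.1   84.1] F [ 0.17 -0.11  0.54] t 4.78 w -0.3
tool d mm [0.1 0.6 3.4] units [0.0001 0.0007 0.0045]
R cols x,y,z [[0.0, 0.0, -1.0], [0.902, -0.431, 0.0], [-0.431, -0.902, -0.0]]
turn units 1 [-2.9996e+01  1.0000e-03 -2.0000e-03]
turn units -1 [ 0.004 -0.001 -0.   ]
```

View pics/s2.png

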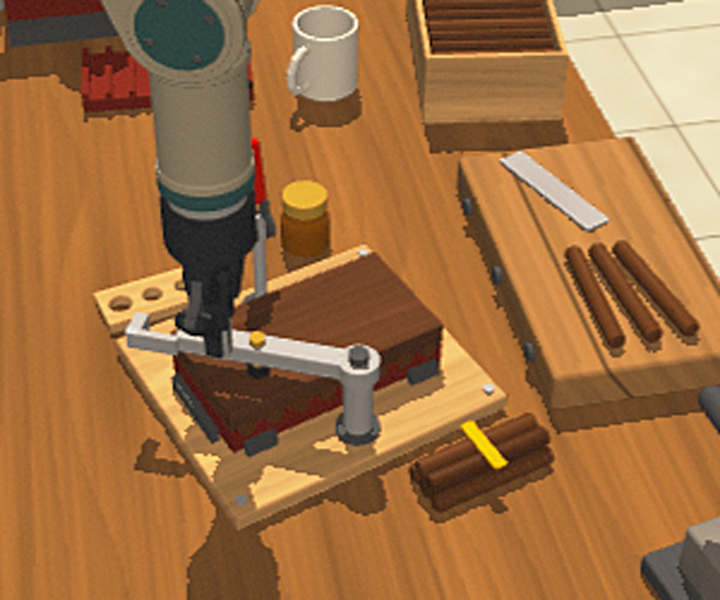

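Call:
servo_tool:
  rows:
    - {"dx": 0, "dy": -0.0016, "dz": -0.0081, "wx": 0.5, "wy": 0, "wz": 0, "fingers": 1}
    - {"dx": 0, "dy": -0.0016, "dz": -0.0081, "wx": 0.5, "wy": 0, "wz": 0, "fingers": 1}
    - {"dx": 0, "dy": -0.0016, "dz": -0.0081, "wx": 0.5, "wy": 0, "wz": 0, "fingers": 1}
    - {"dx": 0, "dy": -0.0016, "dz": -0.0081, "wx": 0.5, "wy": 0, "wz": 0, "fingers": 1}
    - {"dx": 0, "dy": -0.0016, "dz": -0.0081, "wx": 0.5, "wy": 0, "wz": 0, "fingers": 1}

```text
clock: 5.4
eef_pos: [482.1, -90.4, 84.0]
tool_rot: [-0.635, 1.57, -2.916]
force: [-0.6, 0.5, -0.9]
width: 0.1
```

Call:
servo_tool:
  rows:
    - {"dx": 0, "dy": -0.0016, "dz": -0.0081, "wx": 0.5, "wy": 0, "wz": 0, "fingers": 1}
    - {"dx": 0, "dy": -0.0016, "dz": -0.0081, "wx": 0.5, "wy": 0, "wz": 0, "fingers": 1}
    - {"dx": 0, "dy": -0.0016, "dz": -0.0081, "wx": 0.5, "wy": 0, "wz": 0, "fingers": 1}

```text
clock: 5.78
eef_pos: [492.0, -74.7, 84.0]
tool_rot: [-0.595, 1.57, -3.033]
force: [0.0, -1.0, -0.4]
width: -0.0
```

```bash
python3 look.py 3 t; python3 -c "
from h import *
delta(strap(.37,115,26,84),zd(.37))"
```

```text
pos [492.4 -74.3  84. ] F [ 0.02 -0.44  0.56] t 5.88 w 0.3
tool d mm [0.  1.9 3.1] units [0.     0.0026 0.0042]
R cols x,y,z [[0.0, 0.0, -1.0], [0.649, -0.76, 0.0], [-0.76, -0.649, -0.0]]
turn units 1 [-2.9982e+01  1.0000e-03 -2.0000e-03]
turn units -1 [ 0.018 -0.001 -0.001]
```

View pics/s3.png

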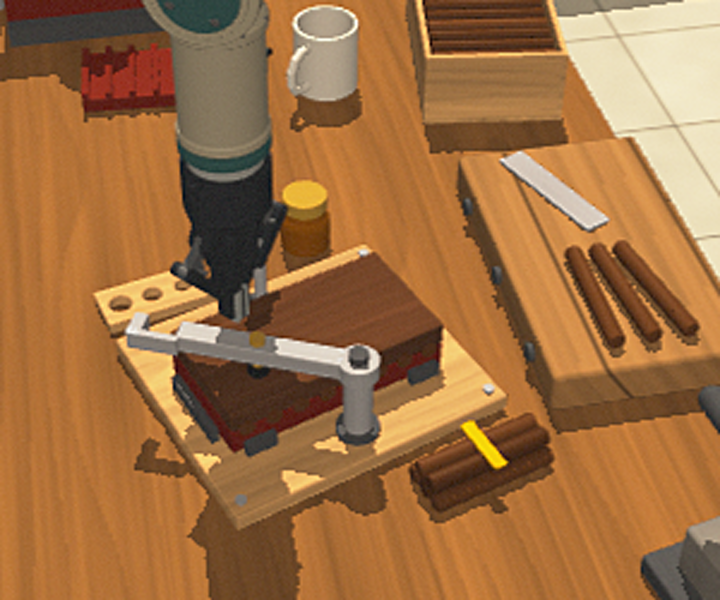

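View pics/t3.png

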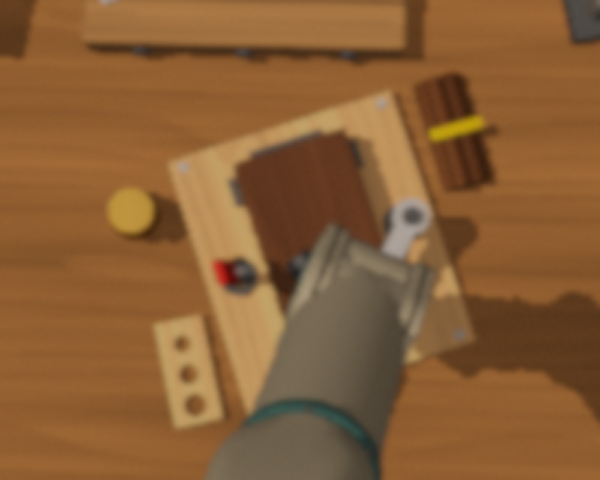

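```bash
python3 -c "
from h import *
P=lambda X:((pr('side',np.array(X))-[180,150])*2.4).round(0)
print(P([492.4,-74.3,84]),P([471.6,-119.1,84]),P([465,-146.2,84.8]))
for th in (.6,.7,.79,.9,1.0): print(th,P(strap(th,0,0,105)),P(strap(th,205,0,105)),((pr('top',strap(th,205,0,105))-[240,170])*3).round())
print(((pr('top',strap(0,0,0,105))-[240,170])*3).round())
"
```

```text
[235. 333.] [219. 372.] [215. 395.]
0.6 [355. 360.] [148. 291.] [283. 382.]
0.7 [355. 360.] [137. 306.] [301. 394.]
0.79 [355. 360.] [129. 319.] [317. 403.]
0.9 [355. 360.] [121. 337.] [338. 412.]
1.0 [355. 360.] [116. 353.] [358. 419.]
[410. 216.]
```

View pics/t2.png

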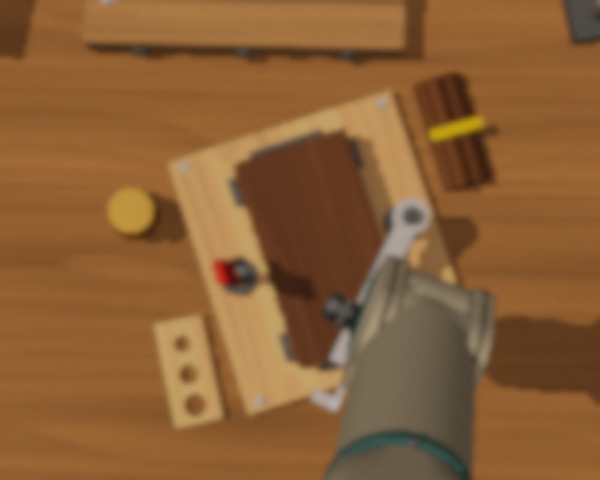

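```bash
python3 -c "
import cv2,numpy as np
L=[cv2.imread(f'pics/s{k}.png')[180:420,100:400] for k in(1,2,3)]
from cell import ctrl
cv2.imwrite('pics/z.png',np.hstack([cv2.resize(a,None,fx=.88*1,fy=1.6) if 0 else cv2.resize(a,(266*1,213*1)) for a in L]))
a=cv2.imread('pics/s3.png')[200:420,120:400];b=cv2.imread('pics/s2.png')[200:420,120:400]
cv2.imwrite('pics/z2.png',np.hstack([cv2.resize(b,(400,314)),cv2.resize(a,(400,314))]))
"
```

```text
(no output)
```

View pics/z2.png

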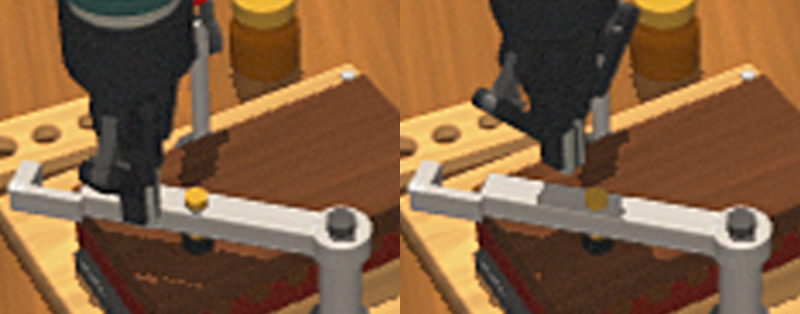

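```bash
python3 -c "
from h import *
import cv2
a=cv2.imread('pics/s1.png')[270:440,120:300]; 
S=4.0
a=cv2.resize(a,None,fx=S,fy=S*0.85,interpolation=cv2.INTER_CUBIC) if 0 else cv2.resize(a,None,fx=3.4,fy=3.4,interpolation=cv2.INTER_CUBIC)
P=lambda X:(((pr('side',np.array(X))-[180,150])*2.4-[120,270])*3.4)
c=np.array([465,-146.2,0]);Y=np.array([.902,-.431,0]);Z=np.array([.431,.902,0])
for z,col in((85,(0,0,255)),(105,(0,255,0)),(125,(255,0,0))):
  q=np.array([P(c+[0,0,z]+Y*i*11+Z*j*14.5) for i,j in((1,1),(1,-1),(-1,-1),(-1,1))]).astype(int)
  cv2.polylines(a,[q],True,col,1)
cv2.imwrite('pics/z3.png',a); print(a.shape)
"
```

```text
(578, 612, 3)
```

View pics/z3.png

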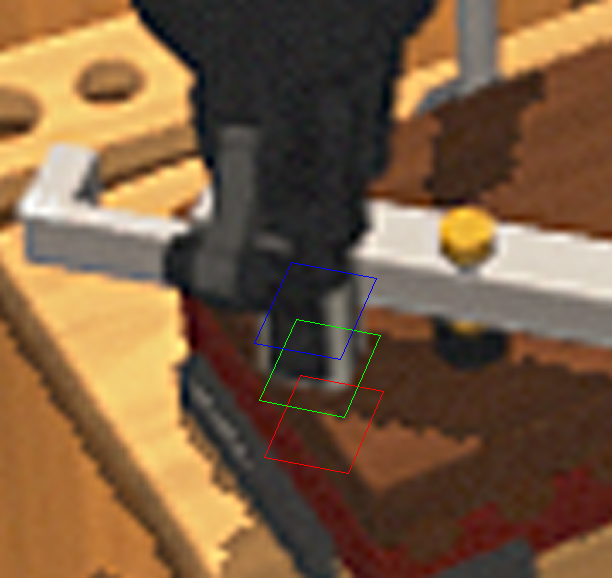

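```bash
python3 -c "
from h import *
delta(strap(.79,115,48,84),zd(.79))"
```

```text
pos [492.4 -74.3  84. ] F [ 0.02 -0.44  0.56] t 5.88 w 0.3
tool d mm [ 0.  31.4 67.9] units [0.     0.0418 0.0906]
R cols x,y,z [[0.0, 0.0, -1.0], [0.649, -0.76, 0.0], [-0.76, -0.649, -0.0]]
turn units 1 [ 2.6007e+01 -2.0000e-03  2.0000e-03]
turn units -1 [-3.993e+00 -1.000e-03 -1.000e-03]
```

Call:
servo_tool:
  rows:
    - {"dx": -0.03, "dy": 0, "dz": 0, "wx": 0, "wy": 0, "wz": 0, "fingers": 1}
    - {"dx": 0, "dy": 0.021, "dz": 0.0453, "wx": 0, "wy": 0, "wz": 0, "fingers": 1}
    - {"dx": 0, "dy": 0.021, "dz": 0.0453, "wx": 0, "wy": 0, "wz": 0, "fingers": 1}
    - {"dx": 0, "dy": 0, "dz": 0, "wx": -1, "wy": 0, "wz": 0, "fingers": 1}
    - {"dx": 0, "dy": 0, "dz": 0, "wx": -1, "wy": 0, "wz": 0, "fingers": 1}

```text
clock: 6.5
eef_pos: [460.2, -143.8, 106.6]
tool_rot: [-0.156, 1.57, -2.38]
force: [-0.5, -0.1, 0.6]
width: 0.2
```

Call:
servo_tool:
  rows:
    - {"dx": 0, "dy": 0, "dz": 0, "wx": -1, "wy": 0, "wz": 0, "fingers": 1}
    - {"dx": 0.02, "dy": 0, "dz": 0, "wx": -1, "wy": 0, "wz": 0, "fingers": 1}
    - {"dx": 0.015, "dy": 0, "dz": 0, "wx": 0, "wy": 0, "wz": 0, "fingers": 1}
    - {"dx": 0.015, "dy": 0, "dz": 0, "wx": 0, "wy": 0, "wz": 0, "fingers": 1}
    - {"dx": 0, "dy": 0, "dz": 0, "wx": 0, "wy": 0, "wz": 0, "fingers": 1}

```text
clock: 7.12
eef_pos: [460.1, -142.7, 68.2]
tool_rot: [-1.293, 1.569, 2.972]
force: [-0.4, 0.4, -0.0]
width: 0.2
```

```bash
cat > tip.py <<'E'
import sys
from h import *
import cv2
k=sys.argv[1]
im=ctrl.get_image('side')[:,:,::-1]
p,R,s=Rt(); print(p.round(1),s["force"].round(2),s["clock"])
c0=pr('side',p+[0,0,25]); u0,v0=int(c0[0])-45,int(c0[1])-45
a=cv2.resize(im[v0:v0+75,u0:u0+90],None,fx=7,fy=7,interpolation=cv2.INTER_CUBIC)
for z,col in((0,(0,0,255)),(20,(0,255,0)),(30,(255,0,0))):
  q=np.array([(pr('side',p-R[:,0]*z+R[:,1]*i*11+R[:,2]*j*14.5)-[u0,v0])*7 for i,j in((1,1),(1,-1),(-1,-1),(-1,1))]).astype(int)
  cv2.polylines(a,[q],True,col,1)
cv2.imwrite(f'pics/tip{k}.png',a)
E
python3 tip.py 1
```

```text
[ 460.5 -142.8   68.7] [ 0.48  0.06 -0.6 ] 7.175
```

View pics/tip1.png

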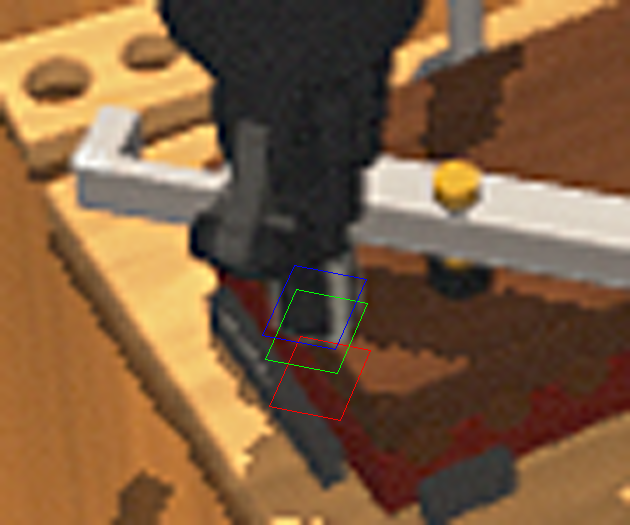

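Call:
servo_tool:
  rows:
    - {"dx": 0.008, "dy": 0, "dz": 0, "wx": 0, "wy": 0, "wz": 0, "fingers": 1}
    - {"dx": 0.008, "dy": 0, "dz": 0, "wx": 0, "wy": 0, "wz": 0, "fingers": 1}
    - {"dx": 0, "dy": 0, "dz": -0.012, "wx": 0, "wy": 0, "wz": 0, "fingers": 1}
    - {"dx": 0, "dy": 0, "dz": -0.012, "wx": 0, "wy": 0, "wz": 0, "fingers": 1}
    - {"dx": 0, "dy": 0, "dz": 0, "wx": 0, "wy": 0, "wz": 0, "fingers": 1}

```text
clock: 7.8
eef_pos: [469.3, -125.2, 57.2]
tool_rot: [2.559, 1.57, 0.544]
force: [0.0, -0.1, -0.3]
width: 0.1
```

```bash
python3 tip.py 2;python3 -c "
from h import *
delta(strap(.79,115,26,57),zd(.79))"
```

```text
[ 469.  -125.9   57.2] [ 0.61 -0.27 -0.46] 7.85
pos [ 469.  -125.9   57.2] F [ 0.61 -0.27 -0.46] t 7.85 w -0.2
tool d mm [ 0.3 -0.  -3.9] units [ 0.0003 -0.     -0.0052]
R cols x,y,z [[0.0, 0.0, -1.0], [0.903, -0.43, 0.0], [-0.43, -0.903, -0.0]]
turn units 1 [-2.9986e+01  6.0000e-03 -3.0000e-03]
turn units -1 [ 0.014 -0.002 -0.004]
```

View pics/tip2.png

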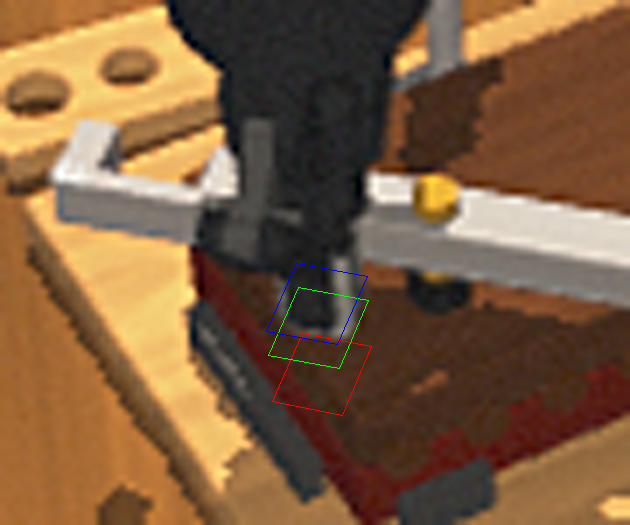

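Call:
servo_tool:
  rows:
    - {"dx": 0, "dy": 0, "dz": -0.006, "wx": 0, "wy": 0, "wz": 0, "fingers": 1}
    - {"dx": 0, "dy": 0, "dz": -0.006, "wx": 0, "wy": 0, "wz": 0, "fingers": 1}
    - {"dx": 0, "dy": 0, "dz": -0.006, "wx": 0, "wy": 0, "wz": 0, "fingers": 1}

```text
clock: 8.22
eef_pos: [474.1, -114.2, 57.1]
tool_rot: [-1.179, 1.57, 3.087]
force: [-1.6, -0.2, -0.6]
width: 0.3
```

```bash
python3 tip.py 3;python3 look.py 4 t
```

```text
[ 474.6 -113.5   57.1] [0.36 0.62 0.53] 8.275
```

View pics/tip3.png

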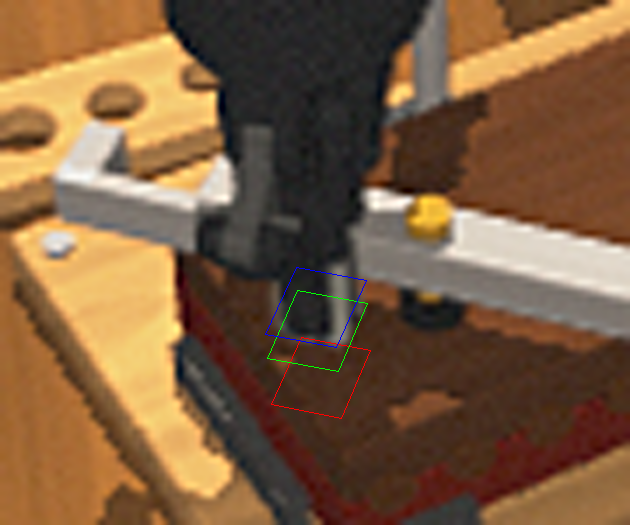

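View pics/s4.png

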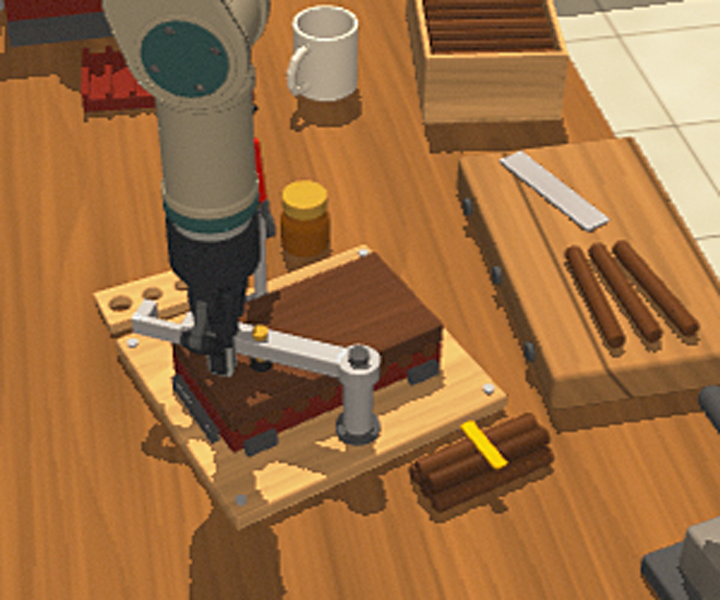

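Call:
servo_tool:
  rows:
    - {"dx": 0, "dy": -0.0016, "dz": -0.0081, "wx": 0.8, "wy": 0, "wz": 0, "fingers": 1}
    - {"dx": 0, "dy": -0.0016, "dz": -0.0081, "wx": 0.8, "wy": 0, "wz": 0, "fingers": 1}
    - {"dx": 0, "dy": -0.0016, "dz": -0.0081, "wx": 0.7, "wy": 0, "wz": 0, "fingers": 1}
    - {"dx": 0, "dy": -0.0016, "dz": -0.0081, "wx": 0.5, "wy": 0, "wz": 0, "fingers": 1}
    - {"dx": 0, "dy": -0.0016, "dz": -0.0081, "wx": 0.5, "wy": 0, "wz": 0, "fingers": 1}

```text
clock: 9.0
eef_pos: [486.5, -86.1, 57.1]
tool_rot: [-0.31, 1.571, -2.675]
force: [-0.1, -0.1, 0.4]
width: 0.0
```

Call:
servo_tool:
  rows:
    - {"dx": 0, "dy": -0.0016, "dz": -0.0081, "wx": 0.5, "wy": 0, "wz": 0, "fingers": 1}
    - {"dx": 0, "dy": -0.0016, "dz": -0.0081, "wx": 0.5, "wy": 0, "wz": 0, "fingers": 1}
    - {"dx": 0, "dy": 0, "dz": 0, "wx": 0, "wy": 0, "wz": 0, "fingers": 1}

```text
clock: 9.38
eef_pos: [494.3, -75.6, 57.1]
tool_rot: [2.426, 1.57, -0.039]
force: [-0.1, 0.2, 0.0]
width: 0.2
```

```bash
python3 look.py 5 t;python3 -c "
from h import *
delta(strap(.33,115,26,57),zd(.33))
delta(strap(0,115,26,57),zd(0))"
```

```text
pos [494.  -76.1  57.1] F [ 0.21 -0.05  0.19] t 9.47 w 0.0
tool d mm [ 0.1 -1.5 -1.5] units [ 0.0002 -0.002  -0.002 ]
R cols x,y,z [[0.0, -0.0, -1.0], [0.626, -0.78, 0.0], [-0.78, -0.626, -0.0]]
turn units 1 [-2.9897e+01  5.0000e-03 -3.0000e-03]
turn units -1 [ 0.103 -0.002 -0.003]
pos [494.  -76.1  57.1] F [ 0.21 -0.05  0.19] t 9.47 w 0.0
tool d mm [  0.1  -3.3 -40.2] units [ 0.0002 -0.0044 -0.0536]
R cols x,y,z [[0.0, -0.0, -1.0], [0.626, -0.78, 0.0], [-0.78, -0.626, -0.0]]
turn units 1 [-2.6746e+01  4.0000e-03 -3.0000e-03]
turn units -1 [ 3.254e+00 -2.000e-03 -3.000e-03]
```

View pics/s5.png

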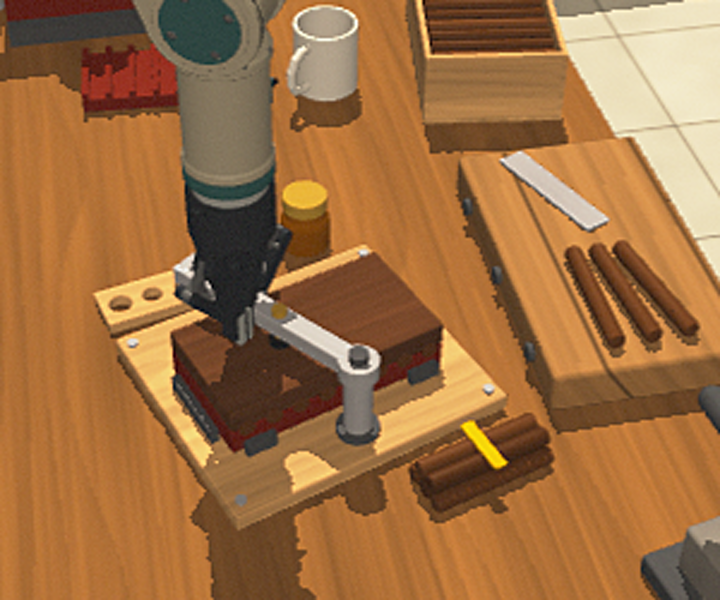

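View pics/t5.png

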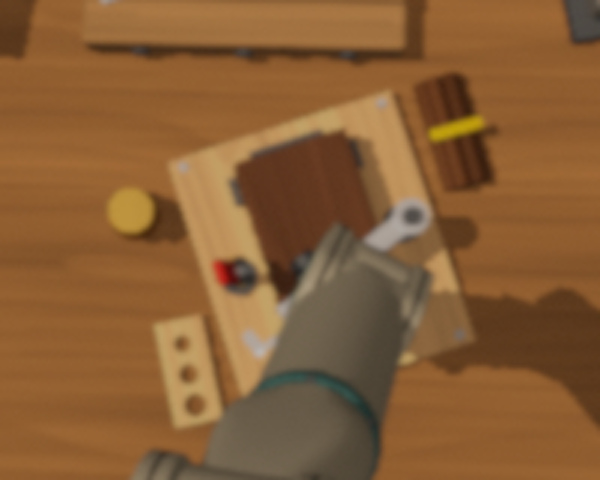

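Call:
servo_tool:
  rows:
    - {"dx": 0, "dy": 0.0005, "dz": -0.0081, "wx": 0.5, "wy": 0, "wz": 0, "fingers": 1}
    - {"dx": 0, "dy": 0.0005, "dz": -0.0081, "wx": 0.5, "wy": 0, "wz": 0, "fingers": 1}
    - {"dx": 0, "dy": 0.0005, "dz": -0.008, "wx": 0.5, "wy": 0, "wz": 0, "fingers": 1}
    - {"dx": 0, "dy": 0.0005, "dz": -0.008, "wx": 0.5, "wy": 0, "wz": 0, "fingers": 1}

```text
clock: 9.98
eef_pos: [513.7, -63.8, 57.0]
tool_rot: [-0.717, 1.569, 2.888]
force: [-1.6, 0.5, -0.6]
width: 0.2
```

```bash
python3 look.py 6 t;python3 -c "
from h import *
delta(strap(0,108,26,57),zd(0))"
```

```text
pos [515.  -63.7  57. ] F [-0.4  -0.14  0.43] t 10.07 w 0.2
tool d mm [  0.1  -3.  -13.3] units [ 0.0001 -0.0039 -0.0177]
R cols x,y,z [[0.0, -0.0, -1.0], [0.449, -0.893, 0.0], [-0.893, -0.449, -0.0]]
turn units 1 [-2.8748e+01  4.0000e-03 -5.0000e-03]
turn units -1 [ 1.252 -0.004 -0.002]
```

View pics/s6.png

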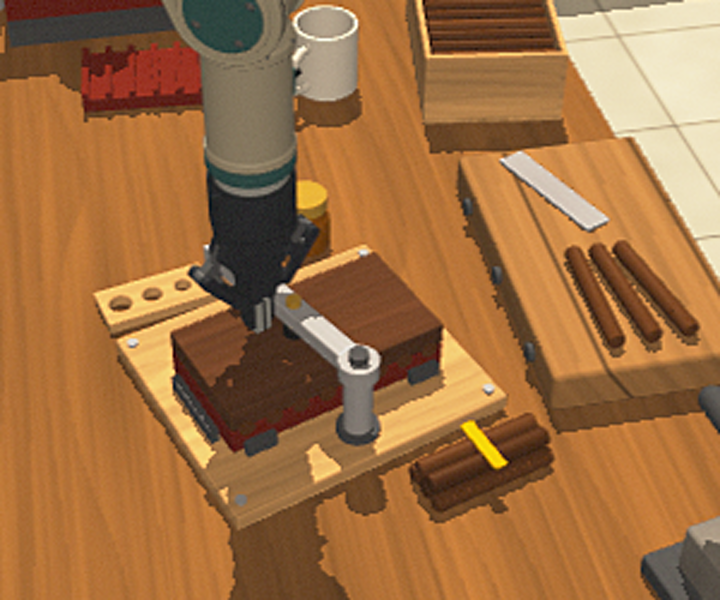

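View pics/t6.png

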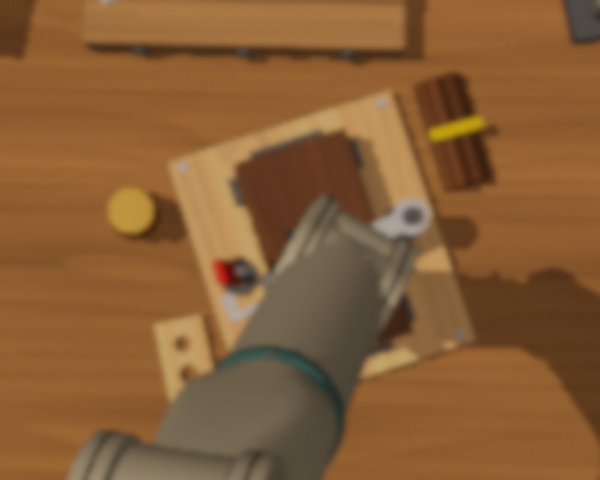

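Call:
servo_tool:
  rows:
    - {"dx": 0, "dy": 0, "dz": -0.006, "wx": 0.5, "wy": 0, "wz": 0, "fingers": 1}
    - {"dx": 0, "dy": 0, "dz": -0.006, "wx": 0.5, "wy": 0, "wz": 0, "fingers": 1}
    - {"dx": 0, "dy": 0, "dz": -0.004, "wx": 0.25, "wy": 0, "wz": 0, "fingers": 1}

```text
clock: 10.45
eef_pos: [524.9, -59.0, 57.0]
tool_rot: [-0.545, 1.57, 2.931]
force: [-1.3, -0.8, -0.1]
width: -0.2
```

Call:
servo_tool:
  rows:
    - {"dx": 0, "dy": 0, "dz": -0.003, "wx": 0, "wy": 0, "wz": 0, "fingers": 1}
    - {"dx": 0, "dy": 0, "dz": 0, "wx": 0, "wy": 0, "wz": 0, "fingers": 1}

```text
clock: 10.7
eef_pos: [527.9, -58.2, 57.1]
tool_rot: [2.496, 1.57, -0.31]
force: [-0.0, 0.1, 0.9]
width: 0.1
```

Call:
servo_tool:
  rows:
    - {"dx": 0, "dy": 0, "dz": -0.003, "wx": 0, "wy": 0, "wz": 0, "fingers": 1}
    - {"dx": 0, "dy": 0, "dz": 0, "wx": 0, "wy": 0, "wz": 0, "fingers": 1}

```text
clock: 10.95
eef_pos: [529.2, -57.6, 57.1]
tool_rot: [-0.305, 1.57, -3.113]
force: [-2.9, -1.3, 1.4]
width: 0.3
```

```bash
python3 look.py 7 t;python3 -c "
from h import *
delta(strap(0,108,26,57),zd(0))"
```

```text
pos [529.3 -57.6  57.1] F [-4.11 -1.38  1.49] t 11.05 w -0.5
tool d mm [ 0.1 -3.6  2.7] units [ 0.0001 -0.0048  0.0036]
R cols x,y,z [[-0.001, -0.0, -1.0], [0.328, -0.945, -0.0], [-0.945, -0.328, 0.001]]
turn units 1 [ 2.9993e+01  3.0000e-03 -1.2000e-02]
turn units -1 [-0.007  0.007  0.002]
```

View pics/s7.png

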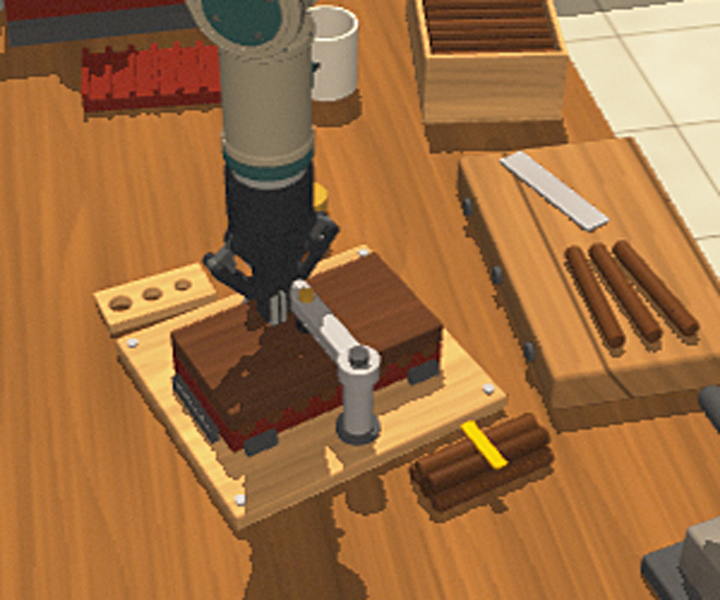

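View pics/t7.png

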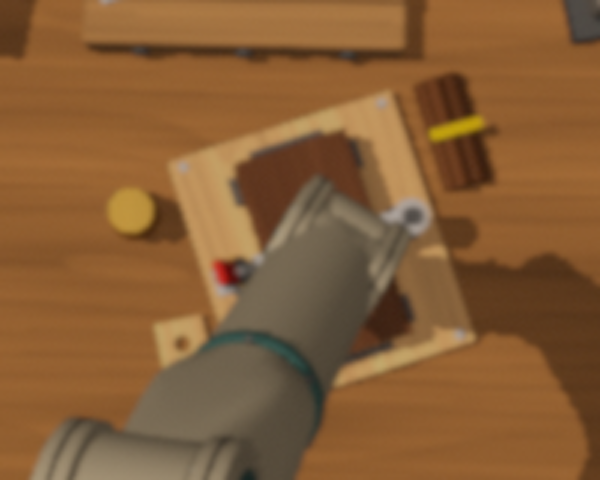

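Call:
servo_tool:
  rows:
    - {"dx": 0, "dy": 0, "dz": -0.003, "wx": 0, "wy": 0, "wz": 0, "fingers": 1}
    - {"dx": 0, "dy": 0, "dz": 0, "wx": 0, "wy": 0, "wz": 0, "fingers": 1}

```text
clock: 11.3
eef_pos: [529.2, -57.5, 57.0]
tool_rot: [-0.308, 1.566, -3.116]
force: [-7.2, -3.0, 5.3]
width: 0.1
```

Call:
servo_tool:
  rows:
    - {"dx": 0, "dy": 0, "dz": -0.002, "wx": 0, "wy": 0, "wz": 0, "fingers": 1}
    - {"dx": 0, "dy": 0, "dz": 0, "wx": 0, "wy": 0, "wz": 0, "fingers": 1}

```text
clock: 11.55
eef_pos: [529.1, -57.5, 57.0]
tool_rot: [-0.309, 1.564, -3.118]
force: [-10.6, -2.7, 7.7]
width: -0.3
```

Call:
servo_tool:
  rows:
    - {"dx": 0, "dy": 0, "dz": 0.02, "wx": 0, "wy": 0, "wz": 0, "fingers": 1}
    - {"dx": 0, "dy": 0.02, "dz": 0.04, "wx": 0, "wy": 0, "wz": 0, "fingers": 1}
    - {"dx": -0.08, "dy": 0.01, "dz": 0.01, "wx": 0, "wy": 0, "wz": 0, "fingers": 1}
    - {"dx": -0.08, "dy": 0, "dz": 0, "wx": 0, "wy": 0, "wz": 0, "fingers": 1}
    - {"dx": -0.08, "dy": 0, "dz": 0, "wx": 0, "wy": 0, "wz": 0, "fingers": 1}

```text
clock: 12.18
eef_pos: [491.7, -94.8, 239.2]
tool_rot: [2.764, 1.569, -0.044]
force: [1.2, 0.8, -0.4]
width: 0.0
```

Call:
servo_tool:
  rows:
    - {"dx": 0, "dy": 0.03, "dz": 0, "wx": -1, "wy": 0, "wz": 0, "fingers": 1}
    - {"dx": 0, "dy": 0.03, "dz": 0, "wx": -1, "wy": 0, "wz": 0, "fingers": 1}
    - {"dx": 0, "dy": 0.03, "dz": 0, "wx": -1, "wy": 0, "wz": 0, "fingers": 1}
    - {"dx": 0, "dy": 0.03, "dz": 0, "wx": -1, "wy": 0, "wz": 0, "fingers": 1}
    - {"dx": 0, "dy": 0.03, "dz": 0, "wx": -1, "wy": 0, "wz": 0, "fingers": 1}

```text
clock: 12.8
eef_pos: [549.7, -190.6, 237.4]
tool_rot: [2.227, 1.569, -0.053]
force: [-0.1, 0.6, -0.9]
width: 0.0
```

```bash
python3 look.py 8 t;python3 -c "
from h import *
n=RC@[0,1,0]
delta(c2w([0,30,164]),n[:2]); print(ctrl.read_state()['qpos'].round(2))"
```

```text
pos [ 550.4 -192.1  237.3] F [ 0.08 -0.27 -0.2 ] t 12.9 w 0.3
tool d mm [  73.  -106.2 -115.8] units [ 0.0974 -0.1416 -0.1544]
R cols x,y,z [[0.003, -0.002, -1.0], [0.756, -0.655, 0.004], [-0.655, -0.756, -0.001]]
turn units 1 [ 1.9985e+01 -4.1000e-02 -1.3000e-02]
turn units -1 [-10.015   0.011  -0.035]
[ 0.04  0.53  0.39  1.69 -0.23  0.97 -1.77]
```

View pics/s8.png

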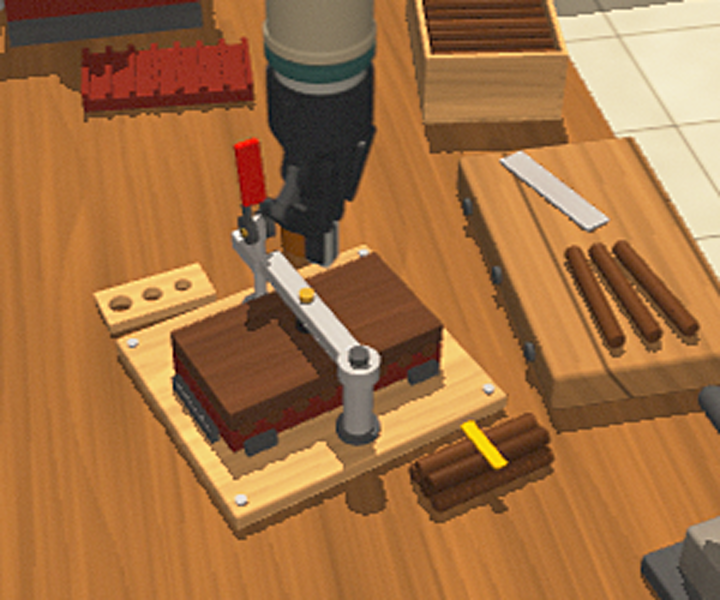

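View pics/t8.png

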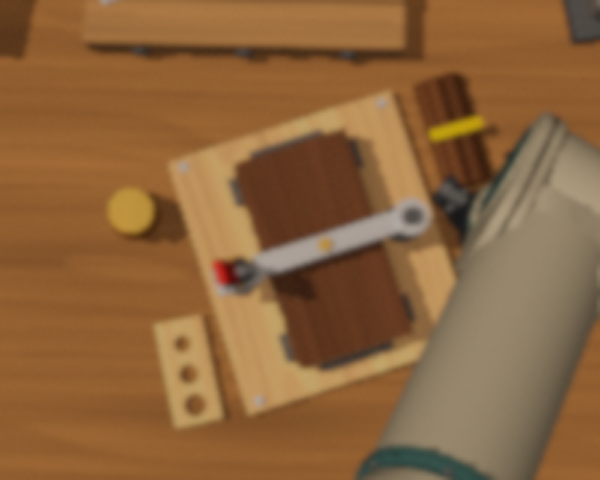

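Call:
servo_tool:
  rows:
    - {"dx": 0, "dy": 0, "dz": 0, "wx": -1, "wy": 0, "wz": 0, "fingers": 1}
    - {"dx": 0, "dy": 0, "dz": 0, "wx": -1, "wy": 0, "wz": 0, "fingers": 1}
    - {"dx": 0, "dy": 0, "dz": 0, "wx": -1, "wy": 0, "wz": 0, "fingers": 1}
    - {"dx": 0, "dy": 0, "dz": 0, "wx": -1, "wy": 0, "wz": 0, "fingers": 1}
    - {"dx": 0, "dy": 0, "dz": 0, "wx": -1, "wy": 0, "wz": 0, "fingers": 1}

```text
clock: 13.52
eef_pos: [548.6, -188.9, 237.2]
tool_rot: [2.389, 1.57, 0.631]
force: [0.0, -0.3, -0.1]
width: -0.1
```

Call:
servo_tool:
  rows:
    - {"dx": 0, "dy": 0, "dz": 0, "wx": -1, "wy": 0, "wz": 0, "fingers": 1}
    - {"dx": 0, "dy": 0, "dz": 0, "wx": -1, "wy": 0, "wz": 0, "fingers": 1}
    - {"dx": 0, "dy": 0, "dz": 0, "wx": -1, "wy": 0, "wz": 0, "fingers": 1}
    - {"dx": 0, "dy": 0, "dz": 0, "wx": -1, "wy": 0, "wz": 0, "fingers": 1}
    - {"dx": 0, "dy": 0, "dz": 0, "wx": -1, "wy": 0, "wz": 0, "fingers": 1}

```text
clock: 14.15
eef_pos: [548.6, -188.9, 237.2]
tool_rot: [1.824, 1.57, 0.59]
force: [-0.2, -0.4, 0.7]
width: 0.1
```

```bash
python3 -c "
from h import *
n=RC@[0,1,0]
delta(c2w([0,30,164]),n[:2]); print(ctrl.read_state()['qpos'].round(2))"
```

```text
pos [ 548.6 -188.9  237.2] F [-0.23 -0.36  0.66] t 14.15 w 0.1
tool d mm [  73.3   48.5 -145.9] units [ 0.0977  0.0647 -0.1945]
R cols x,y,z [[0.001, 0.0, -1.0], [0.944, 0.331, 0.001], [0.331, -0.944, -0.0]]
turn units 1 [-2.9981e+01  1.2000e-02 -3.0000e-03]
turn units -1 [ 0.019 -0.002 -0.008]
[ 0.22  0.5   0.1   1.69 -0.06  0.96 -0.89]
```

Call:
servo_tool:
  rows:
    - {"dx": 0, "dy": 0.022, "dz": -0.065, "wx": 0, "wy": 0, "wz": 0, "fingers": 1}
    - {"dx": 0, "dy": 0.022, "dz": -0.065, "wx": 0, "wy": 0, "wz": 0, "fingers": 1}
    - {"dx": 0, "dy": 0.021, "dz": -0.065, "wx": 0, "wy": 0, "wz": 0, "fingers": 1}
    - {"dx": 0.049, "dy": 0, "dz": 0, "wx": 0, "wy": 0, "wz": 0, "fingers": 1}
    - {"dx": 0.049, "dy": 0, "dz": 0, "wx": 0, "wy": 0, "wz": 0, "fingers": 1}

```text
clock: 14.78
eef_pos: [547.0, -33.8, 163.5]
tool_rot: [1.477, 1.568, 0.242]
force: [0.4, -0.0, -0.0]
width: 0.3
```

```bash
python3 look.py 9 t; python3 tip.py 9; python3 -c "
from h import *
n=RC@[0,1,0]
delta(c2w([0,30,164]),n[:2])"
```

```text
[545.1 -35.  162.6] [0.14 0.06 1.24] 14.925
pos [545.1 -35.  162.6] F [0.14 0.06 1.24] t 14.93 w 0.1
tool d mm [-1.4  0.9  0.5] units [-0.0019  0.0012  0.0006]
R cols x,y,z [[-0.003, 0.0, -1.0], [0.945, 0.328, -0.003], [0.328, -0.945, -0.002]]
turn units 1 [2.999e+01 4.700e-02 2.300e-02]
turn units -1 [-0.01  -0.014  0.03 ]
```

View pics/s9.png

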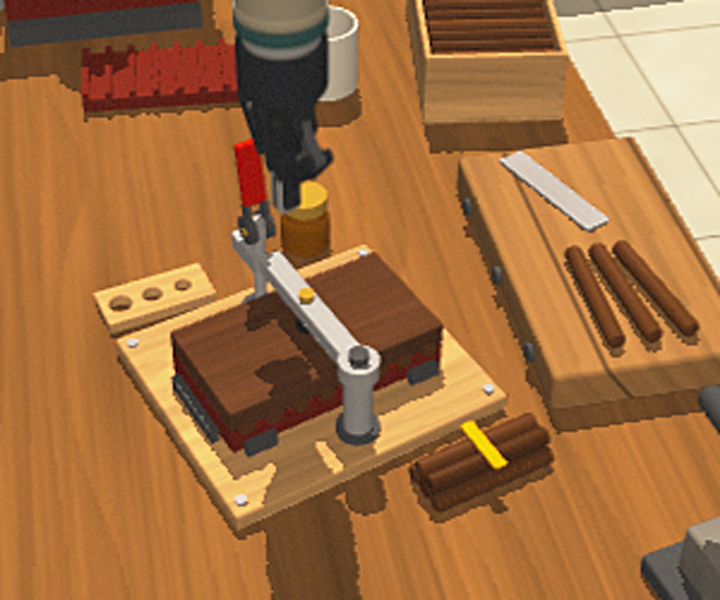

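View pics/t9.png

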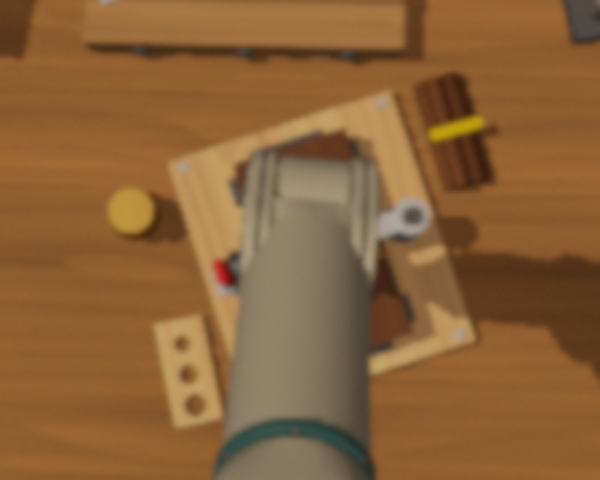

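View pics/tip9.png

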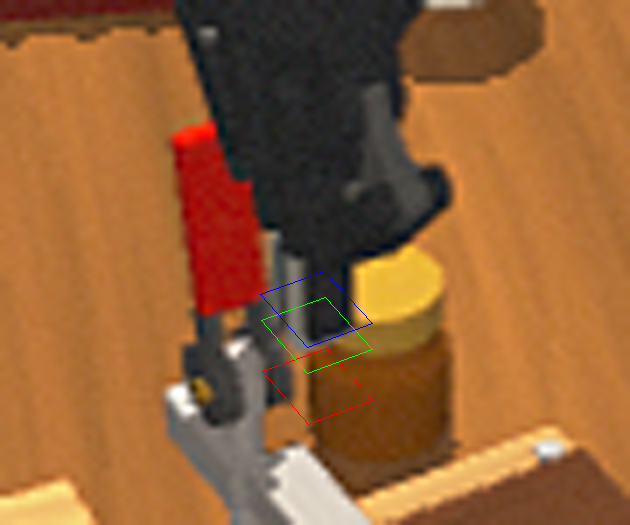

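Call:
servo_tool:
  rows:
    - {"dx": -0.002, "dy": 0, "dz": -0.03, "wx": 0, "wy": 0, "wz": 0, "fingers": 1}
    - {"dx": 0, "dy": 0, "dz": -0.02, "wx": 0, "wy": 0, "wz": 0, "fingers": 1}
    - {"dx": 0, "dy": 0, "dz": -0.012, "wx": 0, "wy": 0, "wz": 0, "fingers": 1}
    - {"dx": 0.001, "dy": 0, "dz": -0.009, "wx": 0, "wy": 0, "wz": 0, "fingers": 1}
    - {"dx": 0.0014, "dy": 0, "dz": -0.0095, "wx": 0, "wy": 0, "wz": 0, "fingers": 1}

```text
clock: 15.55
eef_pos: [527.8, 20.3, 163.9]
tool_rot: [0.616, 1.568, -0.622]
force: [-0.2, -3.3, 3.9]
width: -0.3
```

Call:
servo_tool:
  rows:
    - {"dx": 0.003, "dy": 0, "dz": -0.0089, "wx": 0, "wy": 0, "wz": 0, "fingers": 1}
    - {"dx": 0.003, "dy": 0, "dz": -0.0088, "wx": 0, "wy": 0, "wz": 0, "fingers": 1}

```text
clock: 15.8
eef_pos: [523.1, 33.7, 158.9]
tool_rot: [0.971, 1.569, -0.266]
force: [0.9, -2.2, 2.1]
width: -0.1
```

```bash
python3 look.py 10; python3 tip.py 10; python3 -c "
from h import *
n=RC@[0,1,0]
delta(c2w([0,104.7,157.8]),n[:2])"
```

```text
[522.6  34.7 158.5] [ 1.75 -0.57  0.36] 15.9
pos [522.6  34.7 158.5] F [ 1.75 -0.57  0.36] t 15.9 w 0.0
tool d mm [ 0.7 -0.8 -0.9] units [ 0.0009 -0.001  -0.0013]
R cols x,y,z [[0.0, 0.0, -1.0], [0.944, 0.329, 0.0], [0.329, -0.944, -0.0]]
turn units 1 [-2.9998e+01  4.0000e-03 -5.0000e-03]
turn units -1 [ 0.002 -0.003 -0.003]
```

View pics/s10.png

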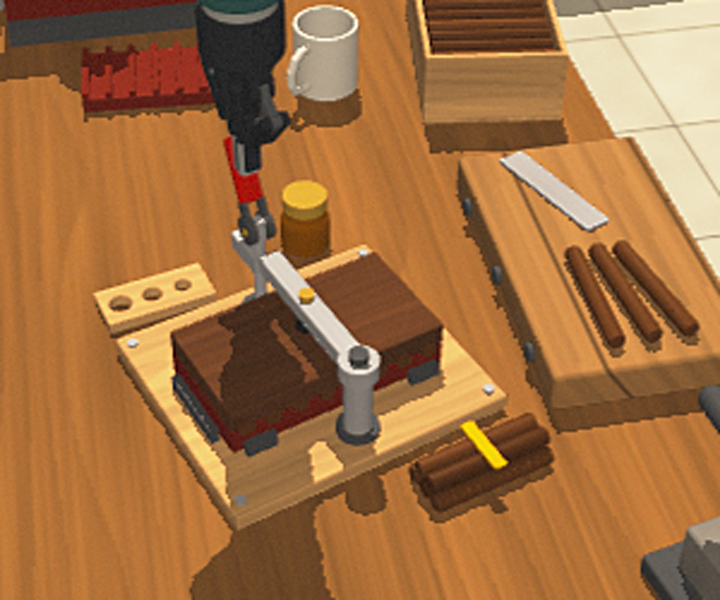

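View pics/tip10.png

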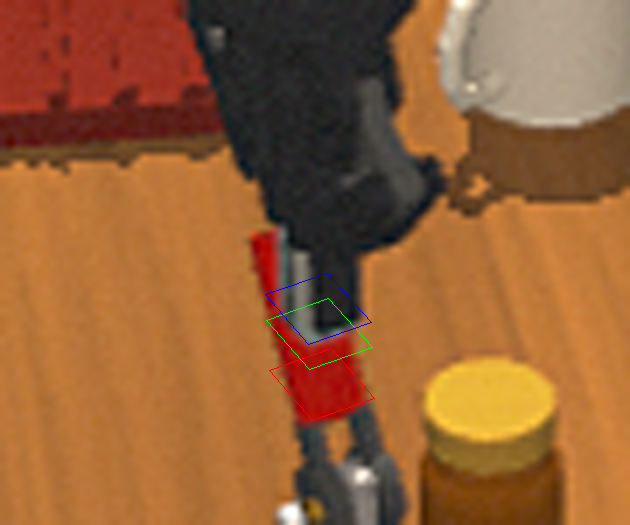

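Call:
servo_tool:
  rows:
    - {"dx": 0.0047, "dy": 0, "dz": -0.0082, "wx": 0, "wy": 0, "wz": 0, "fingers": 1}
    - {"dx": 0.0047, "dy": 0, "dz": -0.008, "wx": 0, "wy": 0, "wz": 0, "fingers": 1}
    - {"dx": 0.0062, "dy": 0, "dz": -0.007, "wx": 0, "wy": 0, "wz": 0, "fingers": 1}
    - {"dx": 0.0063, "dy": 0, "dz": -0.007, "wx": 0, "wy": 0, "wz": 0, "fingers": 1}

```text
clock: 16.4
eef_pos: [515.1, 56.0, 142.2]
tool_rot: [2.49, 1.57, 1.254]
force: [1.6, -2.3, 4.1]
width: 0.2
```

Call:
servo_tool:
  rows:
    - {"dx": 0.0075, "dy": 0, "dz": -0.0056, "wx": 0, "wy": 0, "wz": 0, "fingers": 1}
    - {"dx": 0.0075, "dy": 0, "dz": -0.0056, "wx": 0, "wy": 0, "wz": 0, "fingers": 1}

```text
clock: 16.65
eef_pos: [512.3, 64.0, 130.8]
tool_rot: [2.782, 1.57, 1.546]
force: [1.2, -0.7, 3.7]
width: -0.3
```

```bash
python3 look.py 11; python3 tip.py 11
```

```text
[511.7  63.9 130.3] [ 0.34  1.05 -0.29] 16.75
```

View pics/s11.png

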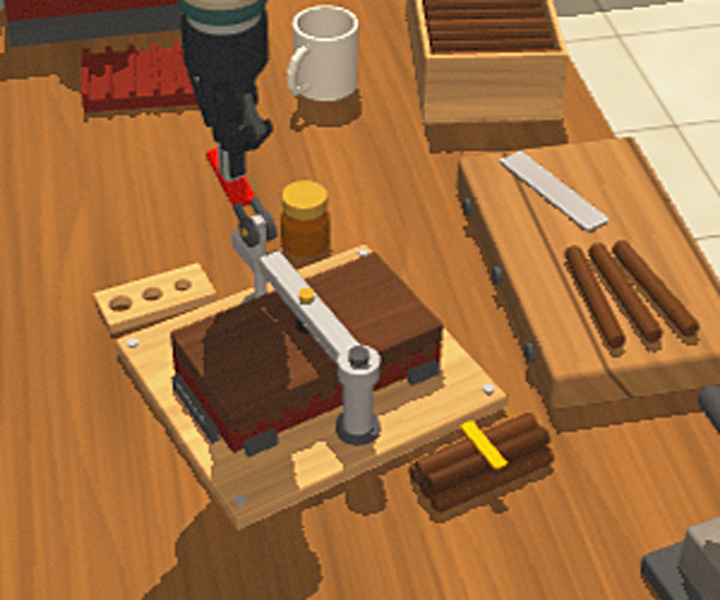

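View pics/tip11.png

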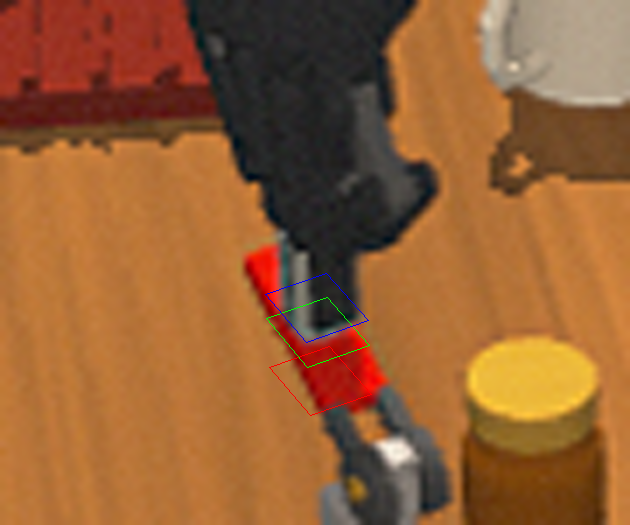

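Call:
servo_tool:
  rows:
    - {"dx": 0.0085, "dy": 0, "dz": -0.004, "wx": 0, "wy": 0, "wz": 0, "fingers": 1}
    - {"dx": 0.0085, "dy": 0, "dz": -0.004, "wx": 0, "wy": 0, "wz": 0, "fingers": 1}
    - {"dx": 0.009, "dy": 0, "dz": -0.0022, "wx": 0, "wy": 0, "wz": 0, "fingers": 1}
    - {"dx": 0.006, "dy": 0, "dz": -0.001, "wx": 0, "wy": 0, "wz": 0, "fingers": 1}

```text
clock: 17.25
eef_pos: [509.7, 70.6, 108.8]
tool_rot: [-0.594, 1.57, -1.831]
force: [-9.6, -4.9, 54.6]
width: -0.1
```

```bash
python3 look.py 12; python3 tip.py 12
```

```text
[509.6  70.5 109.3] [-5.94 -2.16 27.8 ] 17.35
```

View pics/s12.png

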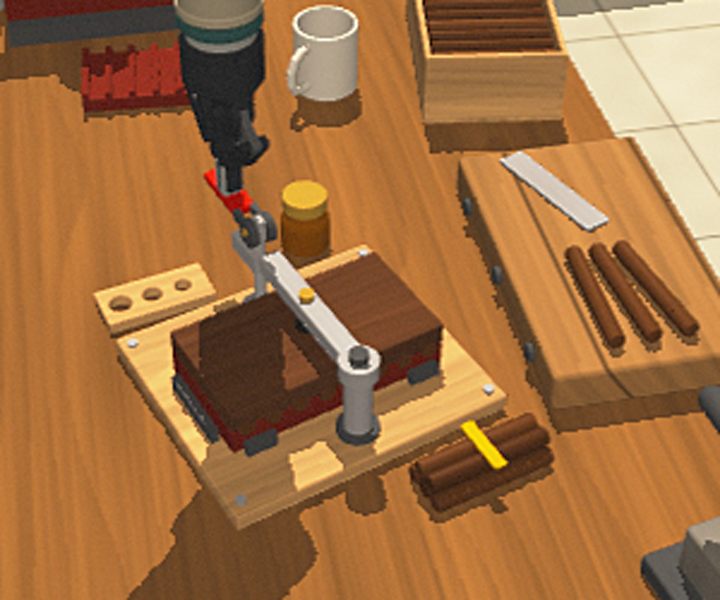

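View pics/tip12.png

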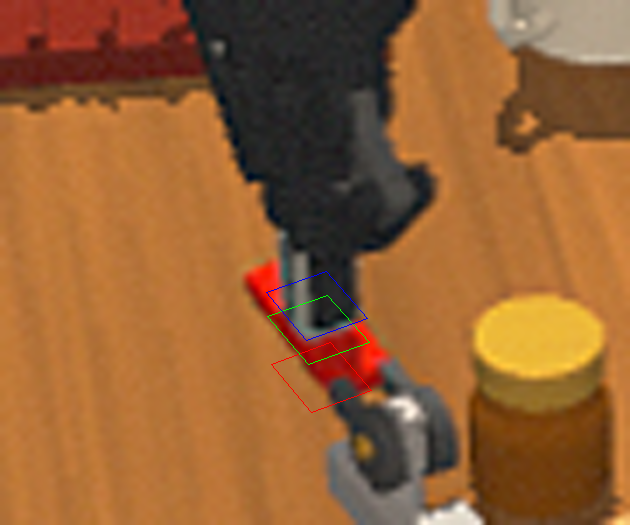

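Call:
servo_tool:
  rows:
    - {"dx": -0.02, "dy": 0, "dz": 0, "wx": 0, "wy": 0, "wz": 0, "fingers": 1}
    - {"dx": -0.06, "dy": 0, "dz": 0, "wx": 0, "wy": 0, "wz": 0, "fingers": 1}
    - {"dx": -0.08, "dy": 0, "dz": 0, "wx": 0, "wy": 0, "wz": 0, "fingers": 1}
    - {"dx": -0.06, "dy": -0.06, "dz": 0, "wx": 0, "wy": 0, "wz": 0, "fingers": 1}
    - {"dx": 0, "dy": -0.08, "dz": 0, "wx": 0, "wy": 0, "wz": 0, "fingers": 1}

```text
clock: 17.98
eef_pos: [413.0, 37.3, 273.7]
tool_rot: [1.423, 1.564, 0.187]
force: [0.1, -0.7, 0.6]
width: -0.0
```

```bash
python3 look.py 13 t; python3 - <<'E'
from h import *
m={n:ctrl.mark_of("lever_tip",n) for n in("side","top")}
print(m)
if m["side"] and m["top"]: 
    X=tri(m["side"][0]["point"],m["top"][0]["point"]);print(X, RC.T@(X-CEN))
for a in (1.1,1.3,1.4,1.5):
    X=c2w([0,90+90*np.sin(a),122+90*np.cos(a)]); print(a,pr("side",X),pr("top",X))
for l in("mould","gauge","paste_jar","bundle"): print(l,[ctrl.mark_of(l,n)[:1] for n in("side","top")])
E
```

```text
{'side': [{'point': [269.5, 221.7], 'conf': 0.77}], 'top': [{'point': [288.2, 270.0], 'conf': 0.68}, {'point': [345.9, 252.7], 'conf': 0.18}]}
[498.74988801 109.31563466 125.37809222] [  2.74885675 182.03093884 125.37809222]
1.1 [268.94599747 211.84537866] [291.50667719 268.46901076]
1.3 [268.04733236 216.2364865 ] [289.76078263 269.36164656]
1.4 [267.86577925 218.82766987] [289.34071602 269.66600148]
1.5 [267.86189107 221.64707867] [289.22176501 269.87356634]
mould [[{'point': [312.5, 298.7], 'conf': 0.8}], [{'point': [345.7, 253.2], 'conf': 0.92}]]
gauge [[{'point': [246.3, 276.7], 'conf': 0.67}], [{'point': [287.1, 242.9], 'conf': 0.68}]]
paste_jar [[{'point': [306.8, 248.3], 'conf': 0.92}], [{'point': [284.6, 241.2], 'conf': 0.66}]]
bundle [[{'point': [308.8, 307.1], 'conf': 0.61}], [{'point': [389.4, 212.5], 'conf': 0.62}]]
```

View pics/s13.png

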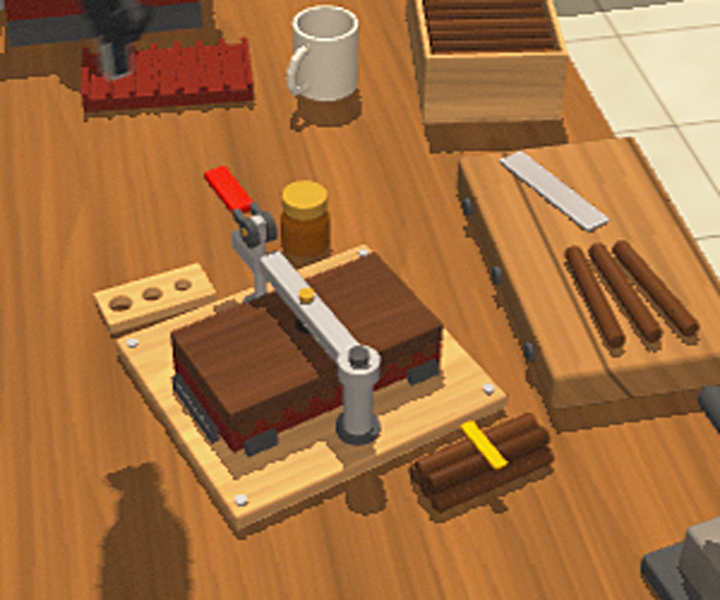

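View pics/t13.png

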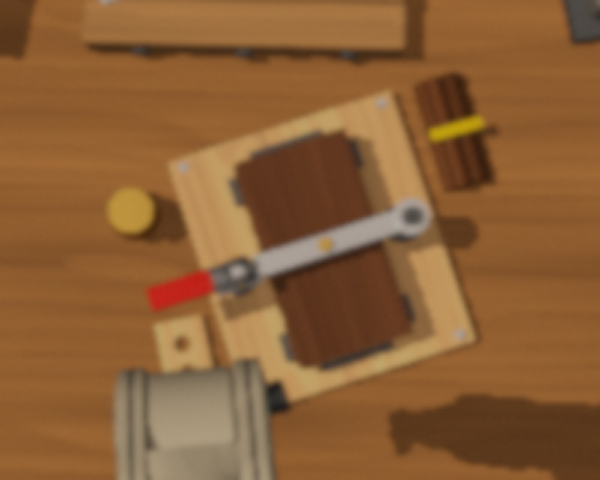

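```bash
python3 -c "
from cell import ctrl
print(ctrl.read_state()['force'],ctrl.read_state()['clock']);print(ctrl.finish_job())"
```

```text
[ 0.48350438 -0.68933902  0.26130027] 18.575
the job is handed in; nothing more can be done
None
```

The clamp is closed: the strap went fully home first, then the lever all the way down, by pushing only. I handed it in at about 18.6 s on the robot's clock, with the arm clear.

**Strap:** I pushed it home with the back of the shut fingers. At the stop the resistance rose to about 11 N and the finger stopped moving. Afterwards the pictures showed the strap across the mould with its hook at the stud.

**Lever:** I pushed the red lever outward and down with the fingertip until it met a hard stop. Both cameras put its tip at about 125 mm high, and the side picture matched the projection for 1.5 rad to within about 2 pixels.

**Rest of the table:** By eye, the mould looked seated, and the jar, gauge, bundle, mug and half mould looked where they started. The tray and weight were outside the final close-ups, so I did not re-check them; the arm did not work near them after the approach.

These checks failed or disagreed:
- **First strap sweep missed:** the fingers passed over the strap without moving it. In the pictures the fingertips sat about 27–30 mm above the reported TCP, so I corrected for that and repeated the push.
- **Force spike:** at the lever's stop the wrist read about 55 N for a moment. That is under the 120 N wrist limit, and the picture shows the fingertip on the lever, not the gripper's body.
- **Final network checks:** the networks reported a wrong spot for the gauge (top view) and the bundle (side view), and the gauge was partly hidden by the arm in the top view. The pictures show neither moved.

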